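# Level a worktop shelf at its sprung foot

## Robot

A 6-joint arm with a two-finger parallel gripper is mounted at the origin on a cart in front of the work surface, level with it; the furniture and walls round the work are solid. World frame = base frame: x ahead of the robot, y to its left, z up, the work surface at z = 0. Lengths are in m, angles in rad, forces in N, time in s.
With the tool pointing down it reaches from about 0.275 to 0.975 m from the base axis. Payload 8.4 kg.
Tool frame: the origin (TCP) lies midway between the tips of the shut fingers; the grasp point (between the pads) lies 19 mm behind it; z points along the fingers, y is the line along which they close (so a half turn about z gives the same grasp; the last joint's range is limited). The gripper opens to 92 mm and grips with 3 to 60 N. Pads are 20 mm wide; open, the fingers measure 128 mm over their backs; the gripper's body (75 mm by 189 mm) begins 69 mm behind the grasp point.
Start: joints at [1.307, 0.353, 1.633, -0, 1.155, -0.002], TCP at [0.162, 0.604, 0.215] pointing down, gripper open.
Joint ranges: [-2.63, 2.63], [-0.92, 2.1], [0.06, 2.66], [-1.3, 4.44], [0, 2.69], [-3.02, 3.02]. Speed limits (rad/s): [2.22, 2.22, 2.79, 3.14, 3.14, 3.14].

## Interface

Orientations are given as [roll, pitch, yaw] about the fixed x, y, z axes, in that order (R = Rz(yaw) Ry(pitch) Rx(roll)).
In Python, from plant import r, eyes, job, finder gives the robot as it stands. The module is installed in compiled form; this text tells all that it offers.
- The arm moves only by the shell command python3 -m jog 'ROWS' [FORCE]. ROWS is JSON, a list of rows, each a list of 7 numbers: the shift along the tool's x, y, z each as a share of 150 mm, from -1 to 1, then the turn, a rotation vector about the tool's x, y, z each as a share of 120 degrees, from -1 to 1, then the closure, from 0 (fully open) to 1 (shut). In form: [[tx, ty, tz, wx, wy, wz, hand], ...]. A call has 1 to 5 rows; each row is the pose to reach, as a shift and turn from the pose commanded when the call began, along the tool's axes at that moment; what a row does not reach only later rows make up. A row lasts 1/8 s, in which the tool goes at most 62.5 mm and 10.7 degrees, less where a joint would pass 70% of its speed; a pose out of reach is approached as far as the arm can. A call with a number of a shift or a turn outside -1 to 1 is refused whole. A call with a gripper value outside its range is refused whole. The fingers move at their own pace and stop on an object; FORCE is the grip in N (left out, the last holds). Time passes only in rows, so rows that repeat a pose let the fingers close. It gives the time, the measured TCP pose, the force, the opening and the grip force at its end, in the units of the state.
- r.read_state(): the state, without advancing time (a new reading comes with each control period).
- eyes.grab_frame(name): name is "scene" or "top"; returns a dict with "image" (384x512x3 uint8, red, green, blue), "range_z" (384x512 float32, m along the optical axis (not along the pixel's ray), 0 where there is no reading), "intrinsics" (3x3 intrinsics, pixels), "T" (4x4, takes a point from camera to world coordinates). Camera axes: x right, y down, z forward; pixel columns grow to the right and rows downward; lengths in m; the calibration is good to about 2 mm. A picture is of the moment at which its call begins.
- job.hand_in(): hands the job in; it is judged then, once.
Trained networks look in a picture, given as the dict that the camera call returned (one of the last four; its "shot" number tells which), for a name from the list of things; names that differ only in an ending like _2 or _b are one class to them, and where a whole thing is asked for, a point or a joint stands for the part that bears it (a point fixed in the world has none). Each returns a list of dicts, best first, with "score" (0 to 1); they miss things now and then, are a little off and sometimes report something else, mostly with a low value. They report only what shows in the picture. A call takes as long as a camera call.
- finder.look_for(name, picture): "rect" ([left, top, right, bottom] in pixels, round what is visible of it).
- finder.pinpoint(name, picture): "position" ([column, row] in pixels: a listed point, or the origin of a listed thing).
The state is a dict: "time": time; "joints": joint angles; "dq": joint speeds; "joint_torque": joint torques, N m; "tool_pos": TCP position; "tcp_rot": TCP orientation; "ft_force": force on the tool from outside, world axes, zero at the start; "torque": the same for the moment, N m; "grip_width": finger opening in m; "finger_force": force on a finger pad.
Only numpy, scipy, OpenCV 4.12 (cv2) and the standard library are available. Lean on these libraries where they do the work, as an engineer would, in place of code of your own. Each camera call takes 0.05 s, during which the arm holds its last target. There are 200 camera calls.

## Task

Stand the spirit level upright inside the outline drawn on the little wooden shelf and let go of it. Then press the shelf's orange knob down until the sprung foot is fully seated, and turn it until the bubble lies between the two black lines with the knob pressed fully down. Finish while still holding the knob fully pressed down, with the level untouched and the bubble centred, and leave the other things on the worktop where they are.

Things in the scene. Friction and masses are not known exactly. Their poses are not given: they have to be found in the camera images.
- spirit_level: Aluminium spirit level, 164 x 26 x 40 mm (long, wide, high), about 0.3 kg, standing on its base. Origin: centre of its underside; x along its length, z up out of the top face with the green vial window and white bubble. It works either way round. Take it across its 26 mm width at the middle.
- bubble (a joint): Place of the white bubble along the level's x axis, m: 0 = centred, + towards the level's +x end, stops at +-0.020. It runs to the HIGHER end, 1.2 mm per 0.001 rad of slope, and settles in about 1 s. The bubble is 10 mm long, the two black lines are 15 mm apart (inner edges), so within 0.0025 it is wholly between them.
- shelf_mark (a point): Centre, on the board's top face (about 61 mm above the worktop when level), of the black outline (174 x 40 mm) for the level. y runs along the shelf, +y to the pivot end, -y to the knob; z up. The light wood board is 350 x 90 x 16 mm, hinged at its pivot end 115 mm from here.
- knob_grip (a point): Point on the orange knob's upright axis, 20 mm above the board's top face, 185 mm from shelf_mark in its -y direction and 300 mm from the pivot. It moves with the board but does not turn with the knob (axes as shelf_mark).
- foot_knob: Orange fluted knob, 44 mm across, 6 to 34 mm above the board, over a grey flange 60 mm across, 1 to 6 mm above the board. Turns easily (0.06 N m). Anticlockwise from above lowers this end, clockwise raises it: 3.3 mm or 0.011 rad of slope (13 mm of bubble) per rad. At first this end is too high by 0.7 to 1.3 rad of turn. Origin: on the axis, board's top face.
- shelf_float (a joint): How far the foot's spring holds the knob end up off its seat, as a slope in rad: 0.018 left alone (5.4 mm at the knob), 0 pressed down and seated. Seating takes about 4 N downwards at the knob; it rises again when released; 8 to 15 N keeps it seated. As the knob is turned to lower the shelf, follow it down to keep it seated.
- mug: White and red bystander cup, 65 x 92 x 49 mm, behind the shelf. Origin: centre of its underside.
- mustard: Bystander jar with red lid, 62 mm across, 86 mm high, behind the shelf. Origin: centre of its underside.
- red_capsule: Red bystander coffee capsule, 37 mm across, 26 mm high, by the coffee machines. Origin: centre of its underside.
- green_capsule: Dark green bystander coffee capsule, 37 mm across, 26 mm high, by the coffee machines. Origin: centre of its underside.
- spice: Bystander spice jar with black lid, 41 mm across, 105 mm high, behind right. Origin: centre of its underside.

How it is judged:
By the outcome, as a careful person would: the job done as asked, in the order asked, and still so for the second after the job is handed in, while the arm keeps its last pose, push and grip.
It also fails if it takes over 58 s, if anything falls off the work surface, if the arm or the gripper's body presses on something with over 40 N, if the wrist force passes 120 N, or if a joint passes its speed limit or range.

## Working session

There is one attempt and no reset: what is moved stays moved. The work goes in short steps, Python scripts to look and compute and a shell command to move; the robot and the scene stay as the last step left them, time stands still between calls to the robot, and variables do not carry over. Pictures are saved under pics/ and viewed, at most 10 in all, crops included, and the job is handed in when it is done.

```bash
mkdir -p pics; cat > h.py <<'E'
import numpy as np, cv2
from plant import r, eyes, job, finder
from scipy.spatial.transform import Rotation as R
def px2w(f,c,row,z=None):
    K=np.array(f["intrinsics"]);T=np.array(f["T"])
    d=np.linalg.inv(K)@[c,row,1]
    if z is None:
        u,v=int(round(c)),int(round(row))
        p=f["range_z"][max(v-1,0):v+2,max(u-1,0):u+2]; s=np.median(p[p>0]); 
    else:
        s=(z-T[2,3])/(T[:3,:3]@d)[2]
    return T[:3,:3]@(d*s)+T[:3,3]
def save(f,n): cv2.imwrite("pics/"+n,f["image"][:,:,::-1])
E
python3 - <<'E'
from h import *
np.set_printoptions(precision=4,suppress=True)
for n in["scene","top"]:
    f=eyes.grab_frame(n);save(f,n+"0.png")
    print(n,f["T"][:3,3],f["T"][:3,2])
    for o in["spirit_level","shelf_mark","knob_grip","foot_knob","bubble","mug","mustard","spice","red_capsule","green_capsule"]:
        a=finder.pinpoint(o,f)[:2];b=finder.look_for(o,f)[:1]
        for q in a: print(o,round(q["score"],2),np.array(q["position"]),px2w(f,*q["position"]), [np.array(x["rect"]).round() for x in b])
s=r.read_state();print({k:np.round(v,4) for k,v in s.items()})
E
```

```text
scene [ 0.2099 -0.7655  0.5853] [ 0.3835  0.7634 -0.5198]
spirit_level 0.64 [322.5 235.7] [ 0.6702 -0.1974  0.0249] [array([162., 170., 212., 195.])]
shelf_mark 0.91 [230.7 201.7] [ 0.5161 -0.0044  0.0638] [array([200., 182., 296., 261.])]
knob_grip 0.57 [270.2 236.1] [ 0.515  -0.2165  0.0958] [array([204., 184., 295., 258.])]
foot_knob 0.7 [268.6 239.2] [ 0.5121 -0.2147  0.0874] []Traceback (most recent call last):
  File "<stdin>", line 7, in <module>
ValueError: it knows: foot_knob, green_capsule, knob_grip, mug, mustard, red_capsule, shelf_mark, spice, spirit_level
```

```bash
python3 - <<'E'
from h import *
np.set_printoptions(precision=4,suppress=True)
for n in["scene","top"]:
    f=eyes.grab_frame(n);save(f,n+"1.png")
    print(n,f["T"][:3,3],f["T"][:3,2],f["intrinsics"][0,0])
    for o in["spirit_level","shelf_mark","knob_grip","foot_knob","mug","mustard","spice","red_capsule","green_capsule"]:
        a=finder.pinpoint(o,f)[:2];b=finder.look_for(o,f)[:2]
        for q in a: print(o,round(q["score"],2),np.array(q["position"]),px2w(f,*q["position"]), [(round(x["score"],2),np.array(x["rect"]).round()) for x in b])
s=r.read_state();print({k:np.round(v,4) for k,v in s.items()})
E
```

```text
scene [ 0.2099 -0.7655  0.5853] [ 0.3835  0.7634 -0.5198] 372.95388850146674
spirit_level 0.73 [188.7 188.2] [0.4698 0.2188 0.0036] [(0.85, array([160., 171., 212., 198.]))]
shelf_mark 0.82 [232.  203.4] [ 0.517  -0.0103  0.0616] [(0.86, array([199., 181., 296., 261.]))]
knob_grip 0.77 [269.9 231.6] [ 0.5169 -0.2119  0.104 ] [(0.7, array([202., 182., 295., 256.]))]
foot_knob 0.66 [267.4 241. ] [ 0.51   -0.2132  0.0823] [(0.75, array([255., 223., 279., 251.]))]
foot_knob 0.23 [236.2 202.9] [ 0.5277 -0.0131  0.0613] [(0.75, array([255., 223., 279., 251.]))]
mug 0.73 [296.1 220.5] [ 0.6608 -0.0953  0.0097] [(0.85, array([283., 198., 311., 223.]))]
mug 0.68 [246.8 190.8] [0.6133 0.1027 0.012 ] [(0.85, array([283., 198., 311., 223.]))]
mustard 0.81 [324.6 236.9] [ 0.6756 -0.1991  0.0204] [(0.89, array([312., 204., 339., 241.]))]
spice 0.97 [371.8 252.7] [ 0.7377 -0.2955  0.0167] [(0.75, array([365., 213., 387., 258.])), (0.59, array([201., 181., 296., 260.]))]
red_capsule 0.41 [270.9 233.9] [ 0.5172 -0.2156  0.1003] [(0.52, array([255., 177., 266., 190.]))]
red_capsule 0.4 [259.5 184.5] [
[... 1169 characters left out ...]
.1348 0.0246] [(0.67, array([145., 224., 165., 290.])), (0.46, array([187., 171., 202., 186.]))]
green_capsule 0.6 [207.1 200.4] [0.6137 0.1012 0.0154] [(0.45, array([198., 194., 211., 209.]))]
{'time': np.float64(2.35), 'joints': array([ 1.3066,  0.353 ,  1.6334,  0.    ,  1.1552, -0.0024]), 'dq': array([-0.0007,  0.0016,  0.0006, -0.002 , -0.0016, -0.002 ]), 'joint_torque': array([ -0.0003, -59.3751, -33.4568,   0.0698,   0.0159,   0.    ]), 'tool_pos': array([0.1617, 0.6037, 0.2146]), 'tcp_rot': array([ 3.1415, -0.    ,  2.8798]), 'ft_force': array([ 0.4011,  0.1141, -1.1457]), 'torque': array([-0.0127, -0.0267, -0.0104]), 'finger_force': np.float64(0.0), 'grip_width': np.float64(0.0922)}
```

View pics/scene0.png

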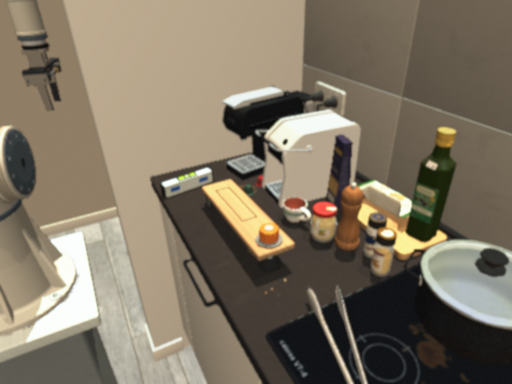

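View pics/top1.png

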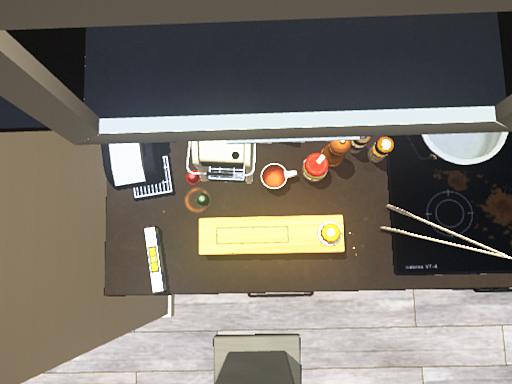

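Scene: level at scene px (187,182) / top px (155,260), shelf running along the counter with the knob at top px (330,233), bystanders behind it. A wall lies left of the counter. Next I measure precise poses and the wall from depth.

```bash
cat >> h.py <<'E'
def cloud(f):
    K=np.array(f["intrinsics"]);T=np.array(f["T"]);z=f["range_z"]
    v,u=np.indices(z.shape)
    p=np.stack([(u-K[0,2])/K[0,0]*z,(v-K[1,2])/K[1,1]*z,z],-1)@T[:3,:3].T+T[:3,3]
    p[z<=0]=np.nan
    return p
def rect(p):
    c,s,a=cv2.minAreaRect(p[:,:2].astype(np.float32)); return np.round(c,4),np.round(s,4),round(a,2)
E
python3 - <<'E'
from h import *
np.set_printoptions(precision=4,suppress=True)
f=eyes.grab_frame("top");P=cloud(f);im=f["image"]
def box(P,b): 
    q=P.reshape(-1,3); return q[np.all([(q[:,i]>b[2*i])&(q[:,i]<b[2*i+1]) for i in range(3)],0)]
g=eyes.grab_frame("scene");Q=cloud(g)
for n,C in(("top",P),("scene",Q)):
    l=box(C,[.35,.6,.17,.3,.033,.05]);print(n,"level",rect(l),len(l),np.median(l[:,2]))
    b=box(C,[.4,.62,-.3,.16,.05,.08]);print("board",rect(b),len(b))
    A=np.c_[b[:,:2],np.ones(len(b))];print("plane",np.linalg.lstsq(A,b[:,2],rcond=None)[0])
    t=box(C,[.45,.57,-.26,-.13,.088,.12]);print("knobtop",t.mean(0),t[:,2].max(),rect(t))
    w=box(C,[.15,.9,.27,1.0,.1,.8]);print("wall",len(w),np.percentile(w,[0,1,50,99,100],axis=0) if len(w) else 0)
    o=box(C,[.3,.75,-.35,.3,.12,1.1]);print("high",len(o),np.percentile(o,[0,1,50,99,100],axis=0) if len(o) else 0)
E
```

```text
top level (array([0.4672, 0.2316]), array([0.166, 0.027]), 8.18) 744 0.04064504557640025
board (array([ 0.5186, -0.0577]), array([0.3503, 0.0903]), 89.67) 5120
plane [ 0.0017 -0.0305  0.0632]
knobtop [ 0.5174 -0.1953  0.1028] 0.11027803381773449 (array([ 0.5177, -0.1961]), array([0.0415, 0.0411]), 79.05)
wall 22505 [[0.2584 0.27   0.1001]
 [0.2653 0.2794 0.107 ]
 [0.4919 0.3688 0.3413]
 [0.7096 0.3704 0.5906]
 [0.7439 0.3715 0.5935]]
high 66343 [[ 0.6068 -0.35    0.1203]
 [ 0.611  -0.3402  0.1681]
 [ 0.656  -0.0034  0.5913]
 [ 0.7477  0.279   0.9095]
 [ 0.75    0.3     0.9177]]
scene level (array([0.4706, 0.2285]), array([0.1671, 0.0291]), 8.66) 277 0.03794730203222907
board (array([ 0.5208, -0.058 ]), array([0.3522, 0.0892]), 89.69) 2805
plane [ 0.0202 -0.0273  0.0512]
knobtop [ 0.5184 -0.2031  0.0989] 0.10390336653296678 (array([ 0.5207, -0.198 ]), array([0.0423, 0.041 ]), 86.25)
wall 28479 [[0.15   0.27   0.1001]
 [0.1567 0.363  0.1078]
 [0.4776 0.3688 0.3513]
 [0.8889 0.6436 0.5151]
 [0.9    0.6883 0.5253]]
high 4150 [[ 0.6193 -0.2487  0.12  ]
 [ 0.6255 -0.2454  0.1215]
 [ 0.6981  0.0983  0.185 ]
 [ 0.7484  0.2777  0.2498]
 [ 0.75    0.2884  0.2511]]
```

```bash
cat >> h.py <<'E'
import sys
def row(x,y,z,yaw):
    "row for TCP at x,y,z pointing down, tool yaw (deg)"
    s=r.read_state();M=R.from_euler("xyz",s["tcp_rot"])
    d=M.inv().apply(np.array([x,y,z])-s["tool_pos"])/.15
    w=(M.inv()*R.from_euler("xyz",[np.pi,0,np.radians(yaw)])).as_rotvec(degrees=True)/120
    return np.round(np.r_[d,w],4)
def st():
    s=r.read_state()
    print("t%.2f"%s["time"],"q",np.round(s["joints"],2),"p",np.round(s["tool_pos"],4),"rpy",np.round(np.degrees(s["tcp_rot"]),1),"F",np.round(s["ft_force"],1),"T",np.round(s["torque"],2),"w %.4f f %.1f"%(s["grip_width"],s["finger_force"]))
if __name__=="__main__":
    st(); print(*row(*map(float,sys.argv[1:5])),sep=", ")
E
python3 h.py .15 .47 .215 165; python3 h.py .16 .33 .215 165
```

```text
t2.45 q [ 1.31  0.35  1.63 -0.    1.16 -0.  ] p [0.1618 0.6037 0.2146] rpy [-180.    0.  165.] F [ 0.4  0.9 -0.6] T [-0.01 -0.    0.  ] w 0.0917 f 0.0
-0.1549, -0.8813, -0.0028, -0.0, 0.0, -0.0
t2.45 q [ 1.31  0.35  1.63 -0.    1.16 -0.  ] p [0.1618 0.6037 0.2146] rpy [-180.    0.  165.] F [ 0.4  0.9 -0.6] T [-0.01 -0.    0.  ] w 0.0917 f 0.0
-0.4609, -1.7655, -0.0028, -0.0, 0.0, -0.0
```

```bash
python3 -m jog '[[-0.06,-0.4,0,0,0,0,0],[-0.15,-0.9,0,0,0,0,0],[-0.15,-0.9,0,0,0,0,0]]'; python3 h.py .16 .33 .215 165
```

```text
time: 2.82
tool_pos: [0.148, 0.4641, 0.2143]
tcp_rot: [-3.14, 0.0, 2.879]
ft_force: [0.4, 0.6, -0.8]
grip_width: 0.0918
finger_force: 0.0
t2.83 q [ 1.26  0.14  1.92 -0.    1.09 -0.05] p [0.148  0.4641 0.2143] rpy [-179.9    0.   165. ] F [ 0.4  0.6 -0.8] T [ 0.02 -0.03 -0.01] w 0.0918 f 0.0
-0.3091, -0.8424, -0.0028, -0.0009, -0.0, -0.0002
```

```bash
python3 -m jog '[[-0.13,-0.4,0,0,0,0,0],[-0.3,-0.84,0,0,0,0,0],[-0.3,-0.84,0,0,0,0,0]]'; python3 h.py .24 .235 .18 176
```

```text
time: 3.2
tool_pos: [0.1594, 0.3319, 0.2147]
tcp_rot: [3.142, 0.0, 2.878]
ft_force: [0.3, 0.8, -0.3]
grip_width: 0.0919
finger_force: 0.0
t3.20 q [ 1.12 -0.07  2.13 -0.    1.07 -0.19] p [0.1594 0.3319 0.2147] rpy [180.    0.  164.9] F [ 0.3  0.8 -0.3] T [ 0.01 -0.02 -0.03] w 0.0919 f 0.0
-0.6866, -0.4841, 0.2316, -0.0, 0.0001, -0.0923
```

```bash
python3 -m jog '[[-0.4,-0.4,0.1,0,0,0,0],[-0.66,-0.47,0.23,0,0,-0.09,0],[-0.66,-0.47,0.23,0,0,-0.09,0]]'; python3 h.py .37 .23 .13 188
```

```text
time: 3.58
tool_pos: [0.2388, 0.2404, 0.1801]
tcp_rot: [3.14, 0.001, 3.07]
ft_force: [-0.9, -0.1, -0.5]
grip_width: 0.092
finger_force: 0.0
t3.58 q [ 0.78 -0.07  2.23 -0.    0.99 -0.71] p [0.2388 0.2404 0.1801] rpy [1.799e+02 1.000e-01 1.759e+02] F [-0.9 -0.1 -0.5] T [-0.03 -0.03 -0.05] w 0.0920 f 0.0
-0.8767, -0.0067, 0.3351, 0.0005, 0.0006, -0.1011
```

```bash
python3 -m jog '[[-0.4,0,0.15,0,0,-0.05,0],[-0.88,0,0.33,0,0,-0.104,0],[-0.88,0,0.33,0,0,-0.104,0]]'; python3 h.py .469 .230 .08 188.4
```

```text
time: 3.95
tool_pos: [0.3722, 0.2314, 0.1296]
tcp_rot: [3.141, 0.001, -2.998]
ft_force: [-0.4, 0.6, 1.0]
grip_width: 0.0918
finger_force: 0.0
t3.95 q [ 0.55  0.18  2.1  -0.    0.87 -1.16] p [0.3722 0.2314 0.1296] rpy [ 180.     0.  -171.8] F [-0.4  0.6  1. ] T [ 0.02 -0.02 -0.01] w 0.0918 f 0.0
-0.6369, -0.1015, 0.3311, 0.0001, 0.0004, -0.0016
```

```bash
python3 - <<'E'
from h import *
for n in("top","scene"):
    f=eyes.grab_frame(n);q=cloud(f).reshape(-1,3)
    l=q[(q[:,0]>.35)&(q[:,0]<.6)&(q[:,1]>.17)&(q[:,1]<.3)&(q[:,2]>.034)&(q[:,2]<.047)];print(rect(l),len(l))
E
```

```text
(array([0.4744, 0.2325]), array([0.1518, 0.0272]), 8.32) 651
(array([0.4705, 0.2289]), array([0.1658, 0.0314]), 7.93) 263
```

```bash
python3 -m jog '[[-0.3,-0.06,0.15,0,0,0,0],[-0.64,-0.1,0.33,0,0,0,0],[-0.64,-0.1,0.6,0,0,0,0],[-0.64,-0.1,0.78,0,0,0,0],[-0.64,-0.1,0.78,0,0,0,0]]'; python3 h.py .469 .230 .012 188.4
```

```text
time: 4.68
tool_pos: [0.4635, 0.23, 0.0128]
tcp_rot: [-3.141, -0.003, -2.997]
ft_force: [0.1, 0.3, 0.9]
grip_width: 0.0921
finger_force: 0.0
t4.67 q [ 0.46  0.48  2.    0.    0.66 -1.26] p [0.4635 0.23   0.0128] rpy [-180.    -0.2 -171.7] F [0.1 0.3 0.9] T [ 0.02 -0.01 -0.01] w 0.0921 f 0.0
-0.0366, -0.0054, 0.0053, -0.0004, -0.0015, -0.0009
```

```bash
python3 -m jog '[[0,0,0,0,0,0,0.8],[0,0,0,0,0,0,0.8],[0,0,0,0,0,0,0.8],[0,0,0,0,0,0,0.8],[0,0,0,0,0,0,0.8]]' 25; python3 h.py .469 .230 .15 188.4
```

```text
time: 5.3
tool_pos: [0.4657, 0.2297, 0.0138]
tcp_rot: [3.142, 0.0, -2.997]
ft_force: [0.2, 0.0, -1.4]
grip_width: 0.0438
finger_force: 0.0
t5.30 q [ 0.46  0.48  2.   -0.    0.66 -1.26] p [0.4657 0.2297 0.0138] rpy [ 180.     0.  -171.7] F [ 0.2  0.  -1.4] T [0.02 0.05 0.  ] w 0.0438 f 0.0
-0.0225, -0.0012, -0.9083, 0.0, 0.0001, -0.0011
```

```bash
python3 -m jog '[[-0.02,0,0,0,0,0,1],[-0.02,0,0,0,0,0,1],[-0.02,0,0,0,0,0,1],[-0.02,0,0,0,0,0,1],[-0.02,0,0,0,0,0,1]]' 25; python3 h.py .469 .230 .15 188.4
```

```text
time: 5.92
tool_pos: [0.4688, 0.2302, 0.0136]
tcp_rot: [3.142, 0.0, -2.997]
ft_force: [1.1, 1.0, -0.3]
grip_width: 0.0256
finger_force: 25.0
t5.92 q [ 0.45  0.48  1.99 -0.    0.67 -1.26] p [0.4688 0.2302 0.0136] rpy [ 180.     0.  -171.7] F [ 1.1  1.  -0.3] T [ 0.11 -0.27 -0.02] w 0.0256 f 25.0
-0.0017, -0.0015, -0.9091, 0.0, 0.0002, -0.001
```

```bash
python3 -m jog '[[0,0,-0.35,0,0,0,1],[0,0,-0.7,0,0,0,1],[0,0,-0.9,0,0,0,1]]'; python3 h.py .49 .11 .15 139; python3 h.py .49 .11 .15 188.4
```

```text
time: 6.3
tool_pos: [0.4685, 0.2301, 0.1506]
tcp_rot: [3.141, 0.001, -2.997]
ft_force: [0.1, 0.4, -3.4]
grip_width: 0.0262
finger_force: 25.0
t6.30 q [ 0.45  0.27  1.91 -0.    0.96 -1.26] p [0.4685 0.2301 0.1506] rpy [ 180.     0.  -171.7] F [ 0.1  0.4 -3.4] T [ 0.05 -0.06 -0.03] w 0.0262 f 25.0
-0.0262, -0.8128, 0.004, 0.0003, 0.0003, 0.4107
t6.30 q [ 0.45  0.27  1.91 -0.    0.96 -1.26] p [0.4685 0.2301 0.1506] rpy [ 180.     0.  -171.7] F [ 0.1  0.4 -3.4] T [ 0.05 -0.06 -0.03] w 0.0262 f 25.0
-0.0262, -0.8128, 0.004, 0.0001, 0.0004, -0.001
```

```bash
python3 -m jog '[[0,-0.3,0,0,0,0.08,1],[-0.03,-0.6,0,0,0,0.16,1],[-0.03,-0.8,0,0,0,0.24,1],[-0.03,-0.81,0,0,0,0.33,1],[-0.03,-0.81,0,0,0,0.41,1]]'; python3 h.py .5197 -.013 .13 89.7
```

```text
time: 6.92
tool_pos: [0.4895, 0.1096, 0.148]
tcp_rot: [-3.14, -0.001, 2.42]
ft_force: [0.4, -0.2, -2.2]
grip_width: 0.0261
finger_force: 25.0
t6.92 q [ 0.22  0.24  1.96 -0.    0.94 -0.63] p [0.4895 0.1096 0.148 ] rpy [-1.799e+02 -1.000e-01  1.387e+02] F [ 0.4 -0.2 -2.2] T [-0.06  0.04 -0.03] w 0.0261 f 25.0
-0.6914, -0.4807, 0.1198, -0.0011, -0.0002, 0.4082
```

```bash
python3 -m jog '[[-0.25,-0.2,0,0,0,0.08,1],[-0.5,-0.35,0,0,0,0.16,1],[-0.69,-0.48,0.06,0,0,0.24,1],[-0.69,-0.48,0.12,0,0,0.33,1],[-0.69,-0.48,0.12,0,0,0.408,1]]'; python3 h.py .5197 -.013 .079 89.7
python3 - <<'E'
from h import *
f=eyes.grab_frame("scene");cv2.imwrite("pics/s2.png",cv2.resize(f["image"][150:280,150:330,::-1],None,fx=4,fy=4,interpolation=cv2.INTER_CUBIC))
E
```

```text
time: 7.55
tool_pos: [0.5198, -0.0122, 0.1292]
tcp_rot: [-3.138, -0.0, 1.566]
ft_force: [-0.3, -0.2, -2.9]
grip_width: 0.0254
finger_force: 25.0
t7.55 q [-0.03  0.3   1.93 -0.    0.92 -0.02] p [ 0.5198 -0.0122  0.1292] rpy [-179.8   -0.    89.7] F [-0.3 -0.2 -2.9] T [-0.1   0.02 -0.03] w 0.0254 f 25.0
-0.005, 0.0003, 0.3345, -0.0018, -0.0, 0.0002
```

View pics/s2.png

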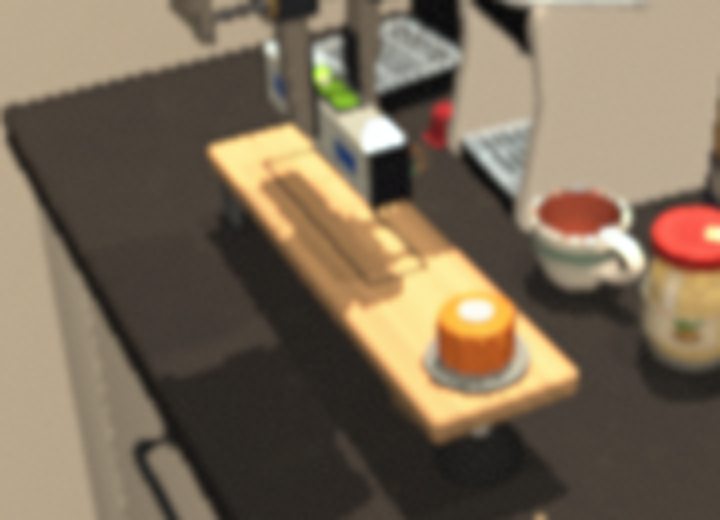

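The view shows the level held above the shelf, parallel to the board. The outline corners are near crop px (265,160), (425,265) and (365,283).

```bash
python3 - <<'E'
from h import *
f=eyes.grab_frame("scene")
for c,q in((265,160),(425,265),(365,283)): print(np.round(px2w(f,150+c/4-.4,150+q/4-.4,.0645-.029*0),4))
E
python3 -m jog '[[-0.005,0,0.15,0,-0.0138,0,1],[-0.005,0,0.25,0,-0.0138,0,1],[-0.005,0,0.3,0,-0.0138,0,1]]'; python3 h.py .5197 -.013 .077 89.7
```

```text
[0.5054 0.0711 0.0645]
[ 0.5431 -0.0946  0.0645]
[ 0.503  -0.0936  0.0645]
time: 8.02
tool_pos: [0.5208, -0.0122, 0.0846]
tcp_rot: [-3.14, 0.028, 1.575]
ft_force: [0.4, 0.7, -3.3]
grip_width: 0.0258
finger_force: 25.0
t8.03 q [-0.01  0.36  1.96 -0.04  0.82  0.02] p [ 0.5208 -0.0122  0.0846] rpy [-179.9    1.6   90.2] F [ 0.4  0.7 -3.3] T [0.07 0.04 0.05] w 0.0258 f 25.0
-0.0038, -0.0072, 0.0506, -0.0008, 0.0136, 0.0045
```

```bash
python3 -m jog '[[0,0,0.02,0,0,0,1],[0,0,0.03,0,0,0,1],[0,0,0.036,0,0,0,1]]'; python3 h.py .5205 -.0125 .077 89.7
```

```text
time: 8.4
tool_pos: [0.5219, -0.0126, 0.0805]
tcp_rot: [3.141, 0.029, 1.573]
ft_force: [0.3, -0.4, -3.4]
grip_width: 0.0258
finger_force: 25.0
t8.40 q [-0.01  0.37  1.97 -0.04  0.81  0.02] p [ 0.5219 -0.0126  0.0805] rpy [180.    1.7  90.1] F [ 0.3 -0.4 -3.4] T [-0.03  0.07 -0.05] w 0.0258 f 25.0
0.0013, -0.0092, 0.0233, 0.0004, 0.0138, 0.0035
```

```bash
python3 -m jog '[[0,-0.005,0.01,0,0,0,1],[0,-0.005,0.017,0,0,0,1],[0,-0.005,0.017,0,0,0,1]]'; python3 h.py .5205 -.0125 .077 89.7
```

```text
time: 8.78
tool_pos: [0.5208, -0.0126, 0.0778]
tcp_rot: [3.141, 0.029, 1.573]
ft_force: [0.7, -0.1, -1.6]
grip_width: 0.0261
finger_force: 25.0
t8.78 q [-0.01  0.37  1.97 -0.04  0.8   0.02] p [ 0.5208 -0.0126  0.0778] rpy [180.    1.7  90.1] F [ 0.7 -0.1 -1.6] T [-0.01  0.17  0.01] w 0.0261 f 25.0
0.0011, -0.0023, 0.0051, 0.0001, 0.0138, 0.0035
```

```bash
python3 -m jog '[[0,0,0.004,0,0,0,1],[0,0,0.004,0,0,0,0.95],[0,0,0.004,0,0,0,0.3],[0,0,0.004,0,0,0,0.3],[0,0,0.004,0,0,0,0.3]]'; python3 h.py .5205 -.0125 .077 89.7
```

```text
time: 9.4
tool_pos: [0.5209, -0.0126, 0.0771]
tcp_rot: [3.141, 0.029, 1.573]
ft_force: [0.1, -0.2, -0.7]
grip_width: 0.054
finger_force: 0.0
t9.40 q [-0.01  0.37  1.97 -0.04  0.8   0.02] p [ 0.5209 -0.0126  0.0771] rpy [180.    1.7  90.1] F [ 0.1 -0.2 -0.7] T [-0.02  0.11 -0.04] w 0.0540 f 0.0
0.0008, -0.0027, 0.0003, 0.0001, 0.0138, 0.0035
```

```bash
python3 -m jog '[[0,0,0,0,0,0,0.3],[0,0,-0.2,0,0,0,0.2],[0,0,-0.5,0,0,0,0],[0,0,-0.75,0,0,0,0],[0,0,-0.75,0,0,0,0]]'; python3 h.py .5185 -.198 .15 89.7
python3 - <<'E'
from h import *
f=eyes.grab_frame("scene")
cv2.imwrite("pics/s3.png",cv2.resize(f["image"][160:270,190:310,::-1],None,fx=5,fy=5,interpolation=cv2.INTER_CUBIC))
q=cloud(f).reshape(-1,3)
l=q[(q[:,0]>.45)&(q[:,0]<.6)&(q[:,1]>-.12)&(q[:,1]<.1)&(q[:,2]>.094)&(q[:,2]<.115)];print(rect(l),len(l))
t=q[(q[:,0]>.47)&(q[:,0]<.57)&(q[:,1]<-.15)&(q[:,1]>-.25)&(q[:,2]>.094)&(q[:,2]<.115)];print(rect(t),t[:,2].max())
E
```

```text
time: 10.02
tool_pos: [0.5228, -0.0093, 0.1923]
tcp_rot: [3.136, 0.029, 1.573]
ft_force: [0.9, 0.3, 0.1]
grip_width: 0.0918
finger_force: 0.0
t10.03 q [-0.    0.22  1.88 -0.03  1.04  0.01] p [ 0.5228 -0.0093  0.1923] rpy [179.7   1.7  90.1] F [0.9 0.3 0.1] T [-0.05  0.06  0.01] w 0.0918 f 0.0
-1.249, -0.0327, 0.3181, 0.0027, 0.0138, 0.0035
(array([ 0.522 , -0.0158]), array([0.028, 0.169]), 0.19) 435
(array([ 0.52  , -0.1992]), array([0.0407, 0.0415]), 18.03) 0.1040427005825107
```

View pics/s3.png

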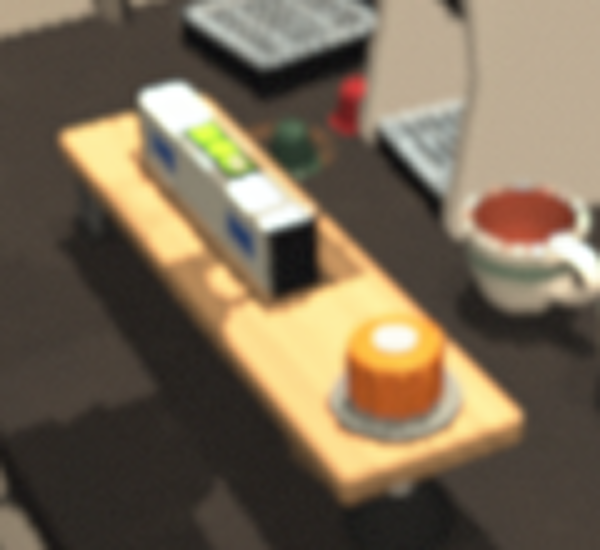

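The level stands on the board roughly in the outline. Its near end in the crop is around (270,300), close to where the outline's knob-side line ran, so I'll check from above.

```bash
python3 -m jog '[[-0.4,0,-0.1,0,0,0,0],[-0.8,0,-0.1,0,0,0,0],[-1,-0.03,-0.1,0,-0.0,0.0,0]]'; python3 h.py .5188 -.1985 .14 89.7; python3 - <<'E'
from h import *
f=eyes.grab_frame("top");save(f,"top2.png")
a=cv2.imread("pics/top1.png");b=f["image"][:,:,::-1]
c=[cv2.resize(i[205:265,190:350],None,fx=5,fy=5,interpolation=cv2.INTER_CUBIC) for i in(a,b)]
cv2.imwrite("pics/t3.png",np.vstack(c))
E
```

```text
time: 10.45
tool_pos: [0.5158, -0.1611, 0.2073]
tcp_rot: [-3.14, 0.029, 1.572]
ft_force: [-0.7, 0.1, -0.6]
grip_width: 0.0918
finger_force: 0.0
t10.45 q [-0.29  0.23  1.83 -0.03  1.08 -0.27] p [ 0.5158 -0.1611  0.2073] rpy [-179.9    1.7   90. ] F [-0.7  0.1 -0.6] T [-0.01  0.03  0.  ] w 0.0918 f 0.0
-0.236, 0.0205, 0.4559, -0.0008, 0.0138, 0.0029
```

View pics/t3.png

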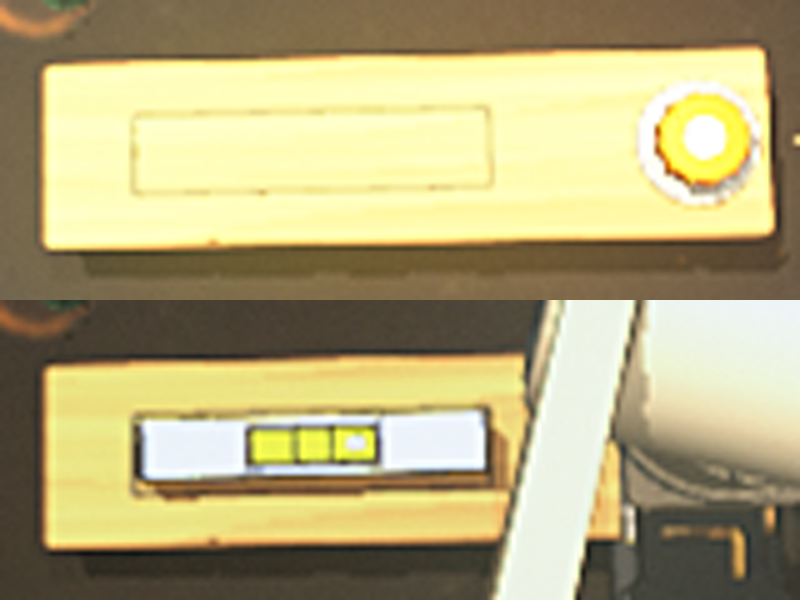

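Top: outline corners at (131,113), (490,105), (493,187), (133,194). In the lower panel the level's top corners are at about (138,419), (489,407), (489,472), (138,482), and the bubble is at the knob end, (356,443). Converting these to metres.

```bash
python3 - <<'E'
from h import *
f=eyes.grab_frame("top")
def w(c,q,h):
    p=px2w(f,190+c/5-.4,205+q/5-.4,.065)
    for _ in range(3): p=px2w(f,190+c/5-.4,205+q/5-.4,.0641-.0305*p[1]+h)
    return p
A=np.array([w(*p,0) for p in((131,113),(490,105),(493,187),(133,194))]);B=np.array([w(*p,.04) for p in((138,119),(489,107),(489,172),(138,182))])
print(A.round(4),A.mean(0),"\n",B.round(4),B.mean(0))
E
```

```text
[[ 0.5404  0.0752  0.0618]
 [ 0.5394 -0.0986  0.0671]
 [ 0.5    -0.0987  0.0671]
 [ 0.5012  0.0747  0.0618]] [ 0.52024321 -0.0118406   0.06446114] 
 [[ 0.5339  0.068   0.102 ]
 [ 0.5349 -0.0959  0.107 ]
 [ 0.5048 -0.0948  0.107 ]
 [ 0.5044  0.0684  0.102 ]] [ 0.51949315 -0.01358751  0.10451442]
```

Outline centre (0.520,-0.012), level centre (0.5195,-0.0136): the level is well inside. Now the knob at (0.519,-0.197).

```bash
python3 -m jog '[[-0.23,0.02,0.1,0,0.0138,0,0],[-0.236,0.02,0.3,0,0.0138,0,0],[-0.236,0.02,0.5,0,0.0138,0,0],[-0.236,0.02,0.65,0,0.0138,0,0],[-0.236,0.02,0.65,0,0.0138,0,0]]'; python3 h.py .519 -.197 .08 89.7
```

```text
time: 11.18
tool_pos: [0.5178, -0.1955, 0.1098]
tcp_rot: [-3.137, -0.002, 1.573]
ft_force: [-0.2, 0.2, 0.2]
grip_width: 0.092
finger_force: 0.0
t11.18 q [-0.36  0.37  1.87  0.    0.9  -0.37] p [ 0.5178 -0.1955  0.1098] rpy [-1.797e+02 -1.000e-01  9.010e+01] F [-0.2  0.2  0.2] T [-0.12  0.04  0.05] w 0.0920 f 0.0
-0.0104, 0.0086, 0.1986, -0.0024, -0.001, 0.0037
```

```bash
python3 -m jog '[[-0.01,0.007,0.1,0,0,0,0.3],[-0.01,0.007,0.18,0,0,0,0.7],[-0.01,0.007,0.2,0,0,0,0.7],[-0.01,0.007,0.2,0,0,0,0.7],[-0.01,0.007,0.2,0,0,0,0.7]]' 40; python3 h.py .519 -.197 .08 89.7
```

```text
time: 11.8
tool_pos: [0.5211, -0.1987, 0.0828]
tcp_rot: [3.141, 0.0, 1.573]
ft_force: [0.3, -0.2, -0.6]
grip_width: 0.0439
finger_force: 0.0
t11.80 q [-0.37  0.41  1.89  0.    0.84 -0.37] p [ 0.5211 -0.1987  0.0828] rpy [180.    0.   90.1] F [ 0.3 -0.2 -0.6] T [-0.06  0.04  0.03] w 0.0439 f 0.0
0.0114, -0.0137, 0.0186, 0.0003, 0.0001, 0.0035
```

```bash
python3 -m jog '[[0,0,0,0,0,0,1],[0,0,0,0,0,0,1],[0,0,0,0,0,0,1],[0,0,0,0,0,0,1]]' 40; python3 h.py .519 -.197 .08 89.7
```

```text
time: 12.3
tool_pos: [0.5205, -0.1987, 0.0824]
tcp_rot: [-3.141, 0.0, 1.573]
ft_force: [-4.4, -2.8, 2.0]
grip_width: 0.041
finger_force: 40.0
t12.30 q [-0.37  0.41  1.89 -0.    0.84 -0.37] p [ 0.5205 -0.1987  0.0824] rpy [-180.     0.    90.1] F [-4.4 -2.8  2. ] T [-0.4   0.67 -0.01] w 0.0410 f 40.0
0.0113, -0.0101, 0.0161, -0.0002, 0.0001, 0.0036
```

```bash
python3 -m jog '[[0,0,0.015,0,0,0,1],[0,0,0.03,0,0,0,1],[0,0,0.036,0,0,0,1],[0,0,0.036,0,0,0,1]]' 40; python3 h.py .5205 -.198 .077 89.7
```

```text
time: 12.8
tool_pos: [0.5206, -0.1993, 0.0773]
tcp_rot: [-3.141, 0.001, 1.573]
ft_force: [-6.6, -5.9, 6.4]
grip_width: 0.0413
finger_force: 40.0
t12.80 q [-0.37  0.42  1.89 -0.    0.83 -0.37] p [ 0.5206 -0.1993  0.0773] rpy [-1.80e+02  1.00e-01  9.01e+01] F [-6.6 -5.9  6.4] T [-0.8   1.05  0.06] w 0.0413 f 40.0
0.0088, -0.0007, 0.002, -0.0001, 0.0005, 0.0036
```

```bash
python3 -m jog '[[-0.006,-0.006,0.004,0,0,0,1],[-0.006,-0.006,0.006,0,0,0,1],[-0.006,-0.006,0.006,0,0,0,1]]' 40; python3 h.py .5205 -.198 .077 89.7
```

```text
time: 13.18
tool_pos: [0.5205, -0.1995, 0.0771]
tcp_rot: [3.14, 0.0, 1.573]
ft_force: [-4.1, 0.0, 12.5]
grip_width: 0.0412
finger_force: 40.0
t13.18 q [-0.37  0.42  1.89  0.    0.83 -0.37] p [ 0.5205 -0.1995  0.0771] rpy [179.9   0.   90.1] F [-4.1  0.  12.5] T [ 0.19  0.85 -0.01] w 0.0412 f 40.0
0.0101, -0.0001, 0.0005, 0.0006, 0.0, 0.0034
```

```bash
python3 -m jog '[[0,-0.003,0.003,0,0,-0.07,1],[0,-0.003,0.006,0,0,-0.14,1],[0,-0.003,0.01,0,0,-0.21,1],[0,-0.003,0.013,0,0,-0.287,1],[0,-0.003,0.013,0,0,-0.287,1]]' 40; python3 h.py .5205 -.198 .077 89.7; python3 - <<'E'
from h import *
f=eyes.grab_frame("top");save(f,"top4.png")
cv2.imwrite("pics/t4.png",cv2.resize(f["image"][215:255,205:300,::-1],None,fx=8,fy=8,interpolation=cv2.INTER_CUBIC))
E
```

```text
time: 13.8
tool_pos: [0.5221, -0.1992, 0.0752]
tcp_rot: [3.137, 0.003, 2.176]
ft_force: [3.2, 3.8, 5.9]
grip_width: 0.0414
finger_force: 40.0
t13.80 q [-0.37  0.42  1.89  0.    0.82 -0.97] p [ 0.5221 -0.1992  0.0752] rpy [179.8   0.2 124.7] F [3.2 3.8 5.9] T [ 0.89 -0.36  0.08] w 0.0414 f 40.0
0.0128, -0.0043, -0.0118, 0.0023, 0.0007, 0.2913
```

View pics/t4.png

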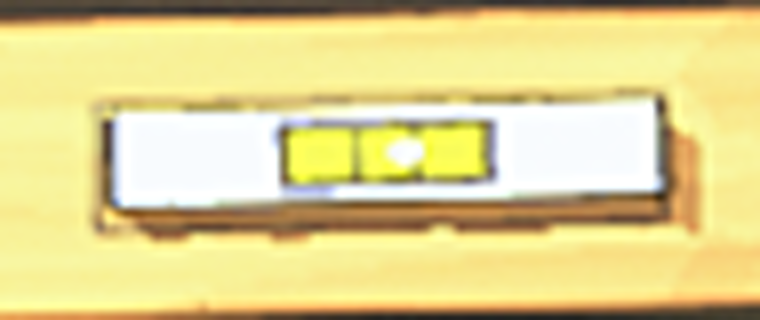

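The bubble is at crop column 405, between lines at 355 and 418 (centre ≈387): about 4 mm toward the knob and perhaps still settling. I'll press a bit more, wait, and measure numerically.

```bash
cat > b.py <<'E'
from h import *
f=eyes.grab_frame("top");im=f["image"].astype(int)
st()
o=(215,205);c=im[215:255,205:300]
yel=(c[...,0]>150)&(c[...,1]>150)&(c[...,2]<110)&(c[...,1]>c[...,0]-10)
ys,xs=np.where(yel)
n,lab,s,_=cv2.connectedComponentsWithStats(cv2.morphologyEx(yel.astype(np.uint8),cv2.MORPH_CLOSE,np.ones((5,5))))
k=1+np.argmax(s[1:,4]);x,y,w,h=s[k,:4]
p=c[y+1:y+h-1,x:x+w].astype(float)
blue=p[...,2].mean(0)
dark=p.sum(2).mean(0)
print("win",x,y,w,h);print("B",blue.round().astype(int));print("S",dark.round().astype(int))
wt=np.clip(p[...,2]-60,0,None); wt[:,:2]=0;wt[:,-2:]=0
bc=(wt.sum(0)*np.arange(w)).sum()/wt.sum()
print("bubble col",bc,"centre",(w-1)/2,"off mm (+ = knob side)",(bc-(w-1)/2)/8*15.8)
E
python3 -m jog '[[0,0,0.005,0,0,0,1],[0,0,0.006,0,0,0,1],[0,0,0.006,0,0,0,1],[0,0,0.006,0,0,0,1],[0,0,0.006,0,0,0,1]]' 40; python3 b.py
```

```text
time: 14.48
tool_pos: [0.5223, -0.1993, 0.075]
tcp_rot: [3.137, 0.003, 2.173]
ft_force: [1.1, 5.4, 15.2]
grip_width: 0.0411
finger_force: 40.0
t14.53 q [-0.37  0.42  1.89  0.    0.82 -0.97] p [ 0.5222 -0.1993  0.075 ] rpy [179.8   0.2 124.5] F [ 1.6  4.4 14.3] T [ 1.01 -0.04  0.1 ] w 0.0409 f 40.0
win 36 15 25 8
B [ 82  86  88  87  89  88  87  85  77  78  84 130 167 174 165  90  72  85
  85  83  84  84  85  80  68]
S [538 587 586 584 587 586 588 573 437 538 586 623 668 677 664 463 473 591
 586 581 582 584 589 581 427]
bubble col 12.087925696594427 centre 12.0 off mm (+ = knob side) 0.17365325077399302
```

```bash
cat >> b.py <<'E'
d=585-dark; bb=np.clip(p[...,2]-100,0,None)[:,2:-2]; B=(bb.sum(0)*np.arange(2,w-2)).sum()/bb.sum()
lo=np.clip(d,0,None); i=np.arange(w)
L=(lo*i)[6:11].sum()/lo[6:11].sum(); Rr=(lo*i)[14:19].sum()/lo[14:19].sum()
print("bubble",B,"lines",L,Rr,"off mm",(B-(L+Rr)/2)/(Rr-L)*15.8)
E
python3 -m jog '[[0,0,-0.001,0,0,0,1],[0,0,-0.001,0,0,0,1],[0,0,-0.001,0,0,0,1],[0,0,-0.001,0,0,0,1],[0,0,-0.001,0,0,0,1]]' 40; python3 b.py|tail -1;python3 -m jog '[[0,0,-0.001,0,0,0,1],[0,0,-0.001,0,0,0,1],[0,0,-0.001,0,0,0,1],[0,0,-0.001,0,0,0,1],[0,0,-0.001,0,0,0,1]]' 40; python3 b.py
```

```text
time: 15.15
tool_pos: [0.5222, -0.1993, 0.0751]
tcp_rot: [3.137, 0.003, 2.173]
ft_force: [2.5, 3.9, 12.9]
grip_width: 0.0413
finger_force: 40.0
bubble 12.836311239193083 lines 8.169451073985682 15.450469992769344 off mm 2.2272076659560516
time: 15.82
tool_pos: [0.5222, -0.1992, 0.0751]
tcp_rot: [3.137, 0.003, 2.173]
ft_force: [2.5, 4.8, 11.5]
grip_width: 0.0407
finger_force: 40.0
t15.88 q [-0.37  0.42  1.89  0.    0.82 -0.97] p [ 0.5222 -0.1993  0.0751] rpy [179.8   0.2 124.5] F [ 1.6  3.9 12.3] T [ 0.93 -0.15  0.09] w 0.0411 f 40.0
win 36 15 25 8
B [ 82  86  87  87  88  88  87  84  79  82  80 128 166 176 166  95  73  86
  85  84  82  84  84  80  69]
S [538 586 584 584 586 586 588 570 449 548 583 629 665 678 664 470 482 592
 585 582 581 585 587 582 427]
bubble col 12.129549660703269 centre 12.0 off mm (+ = knob side) 0.2558605798889561
bubble 12.864464692482915 lines 8.141980718667837 15.47324159021407 off mm 2.277682678824276
```

```bash
python3 -m jog '[[0,0,0.002,0,0,-0.04,1],[0,0,0.004,0,0,-0.081,1],[0,0,0.004,0,0,-0.081,1],[0,0,0.004,0,0,-0.081,1],[0,0,0.004,0,0,-0.081,1]]' 40; python3 -m jog '[[0,0,0.001,0,0,0,1],[0,0,0.001,0,0,0,1],[0,0,0.001,0,0,0,1],[0,0,0.001,0,0,0,1],[0,0,0.001,0,0,0,1]]' 40; python3 -m jog '[[0,0,0,0,0,0,1],[0,0,0,0,0,0,1],[0,0,0,0,0,0,1],[0,0,0,0,0,0,1],[0,0,0,0,0,0,1]]' 40; python3 b.py; python3 - <<'E'
from h import *
f=eyes.grab_frame("top");save(f,"top5.png")
cv2.imwrite("pics/t5.png",cv2.resize(f["image"][215:255,205:300,::-1],None,fx=8,fy=8,interpolation=cv2.INTER_CUBIC))
E
```

```text
time: 16.5
tool_pos: [0.5226, -0.199, 0.0746]
tcp_rot: [3.137, 0.004, 2.343]
ft_force: [3.6, 6.1, 11.1]
grip_width: 0.0415
finger_force: 40.0
time: 17.12
tool_pos: [0.5226, -0.199, 0.0745]
tcp_rot: [3.137, 0.004, 2.343]
ft_force: [3.4, 6.0, 13.2]
grip_width: 0.0414
finger_force: 40.0
time: 17.75
tool_pos: [0.5226, -0.199, 0.0745]
tcp_rot: [3.137, 0.004, 2.343]
ft_force: [4.0, 5.9, 12.6]
grip_width: 0.0407
finger_force: 40.0
t17.80 q [-0.37  0.42  1.89  0.    0.82 -1.14] p [ 0.5226 -0.199   0.0745] rpy [179.7   0.2 134.2] F [ 3.5  6.3 13.3] T [ 1.34 -0.35  0.1 ] w 0.0411 f 40.0
win 36 15 25 8
B [ 81  85  87  87  89  88  88  85  75  72 127 164 174 168 118  73  75  85
  84  85  84  84  83  82  71]
S [516 586 584 585 586 587 589 575 424 511 630 663 673 669 611 508 458 591
 585 584 583 584 586 584 453]
bubble col 11.802980808493263 centre 12.0 off mm (+ = knob side) -0.3891129032258051
bubble 12.000535045478866 lines 8.260544217687075 15.62091503267974 off mm 0.12838016785016776
```

View pics/t5.png

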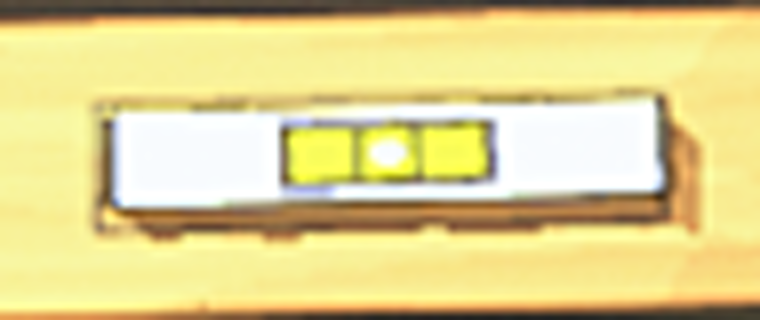

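The bubble is at crop column 387, midway between the lines at 358 and 419. It has settled, and the knob is held down with about 13 N.

```bash
python3 -c "
from plant import job
print(job.hand_in())"
```

```text
the job is handed in; nothing more can be done
None
```

I handed the job in at about 18 s, with no verdict returned. The level is standing free inside the outline, the bubble is centred to within about 0.2 mm, and the arm is still holding the knob fully down with about 13 N.

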